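# Make up the climate kit and the relabelling kit at the archive bench

## Robot

A 7-joint arm with a two-finger parallel gripper is mounted at the origin on the work surface. World frame = base frame: x ahead of the robot, y to its left, z up, the work surface at z = 0. Lengths are in mm, angles in rad, forces in N, time in s.
With the tool pointing down it reaches from about 350 to 775 mm from the base axis. Payload 3.1 kg.
Tool frame: the origin (TCP) lies at the very end of the fingers, on their centre line; the grasp point (between the pads) lies 19 mm behind it; z points along the fingers, y is the line along which they close (so a half turn about z gives the same grasp; the last joint's range is limited). The gripper opens to 85 mm and grips with 20 to 120 N. Pads are 22 mm wide; open, the fingers measure 114 mm over their backs; the gripper's body (76 mm by 85 mm) begins 54 mm behind the grasp point. The pads swing forward as they close: fully open they stand 13 mm farther back than shut.
Start: joints at [1.065, 0.311, 0.014, 1.512, -0.004, 1.319, -0.027], TCP at [246.076, -491.898, 231.304] pointing down, gripper open.
Joint ranges: [-2.7, 2.7], [-0.3, 1.91], [-1.27, 1.3], [0.12, 2.57], [-1.44, 4.58], [0.2, 2.03], [-3.05, 3.05]. Speed limits (rad/s): [2.79, 2.79, 3.14, 3.14, 3.14, 3.14, 3.14].

## Interface

Orientations are given as a unit quaternion [w, x, y, z].
In Python, from workcell import state, capture, get_calibration, job_done gives the robot as it stands.
- The arm moves only by the shell command python3 -m crank 'ROWS' [FORCE]. ROWS is JSON, a list of rows, each a list of 5 numbers: the shift along the tool's x, y, z in mm, then the turn about the tool's z in degrees, then the finger opening in mm, from 0 to 85.4. A call has 1 to 10 rows; each row shifts and turns the commanded pose from where the row before left it, along the tool's axes as they then stand; what a row does not reach is not made up. A row lasts 1/12 s, in which the tool goes at most 41.7 mm and 7.16 degrees, less where a joint would pass 70% of its speed; a pose out of reach is approached as far as the arm can. A call is refused whole if a number of a shift passes 41.7 or a number of a turn 7.16, either way. A call with a gripper value outside its range is refused whole. The fingers move at their own pace and stop on an object; FORCE is the grip in N (left out, the last holds). Time passes only in rows, so rows that do not move let the fingers close. It gives the time, the measured TCP pose, the force, the opening and the grip force at its end, in the units of the state.
- state(): the state, without advancing time (a new reading comes with each control period).
- capture(name): name is "scene" or "side" or "wrist"; returns the picture (480x640x3 uint8, red, green, blue); there is no depth.
- get_calibration(name): a dict with "fx", "fy", "cx", "cy" (pixels), "distortion" ([k1, k2, p1, p2, k3] as OpenCV has them; the pictures are not rectified), "extrinsics" (4x4, takes a point from camera to world coordinates); the wrist camera has in their place "hand_eye" (4x4, takes a point from camera to tool coordinates, whose origin is the TCP and whose axes are the flange's). Camera axes: x right, y up, looking along -z (the intrinsics and any distortion apply to the point x, -y, -z); pixel columns grow to the right and rows downward; lengths in mm; the calibration is good to about 2 mm. A picture is of the moment at which its call begins: read the wrist's pose just before it. get_calibration takes no time and is no camera call.
- job_done(): hands the job in; it is judged then, once.
The state is a dict: "t": time; "joint_pos": joint angles; "joint_vel": joint speeds; "effort": joint torques, N m; "tcp_pos": TCP position; "tcp_rot": TCP orientation; "ft_force": force on the tool from outside, world axes, zero at the start; "wrist_torque": the same for the moment, N m; "finger_gap": opening from 0.0 (shut) to 1.0 (fully open); "grasp_force": force on a finger pad.
Only numpy, scipy, OpenCV 4.12 (cv2) and the standard library are available. Lean on these libraries where they do the work, as an engineer would, in place of code of your own. Each camera call takes 0.05 s, during which the arm holds its last target. There are 200 camera calls.

## Task

Make up two kits for the next archive aisle. The blue tray is the climate kit: put in the white data logger and the green-lidded desiccant can, one in each compartment. The yellow tray is the relabelling kit: lay the ink pad flat in one compartment and stand the label roll on end in the other, then stand the hand stamp upright on the middle of the ink pad; set everything down right way up without dropping it, and leave the red-lidded can (spent), the mug and the tape dispenser where they are.

Things in the scene. Friction and masses are not known exactly. Their poses are not given: they have to be found in the camera images.
- tray_blue: fixed open tray of blue plastic, 138 (x) x 222 (y) x 30 mm high; walls, floor and divider 4 mm thick. Origin: centre of its underside, on the bench; z up. A divider along x through the middle makes two equal compartments, 130 (x) x 105 mm (y) inside, centred at y = +54.5 and -54.5 mm, their floor 4 mm above the bench. Takes logger and green-lidded can, in either order.
- tray_yellow: fixed open tray of yellow plastic, 138 (x) x 222 (y) x 30 mm high; walls, floor and divider 4 mm thick. Origin: centre of its underside, on the bench; z up. A divider along x through the middle makes two equal compartments, 130 (x) x 105 mm (y) inside, centred at y = +54.5 and -54.5 mm, their floor 4 mm above the bench. Takes ink pad and label roll, in either order, and the stamp on the pad.
- logger: loose white plastic climate data logger, a flat box 48 (x) x 70 (y) x 22 mm high with a dark display on top, about 0.12 kg, lying display up. Origin: centre of its underside; z up.
- can_green: loose upright aluminium desiccant can, 40 mm diameter, 52 mm high in all; the top 12 mm is a GREEN lid of 43 mm diameter; about 0.1 kg. Origin: centre of its underside; z up.
- ink_pad: loose closed ink pad, a flat black box 50 (x) x 76 (y) x 16 mm high with a dark steel-coloured plate on its lid, about 0.12 kg. Origin: centre of its underside; z up.
- label_roll: loose roll of white labels, rigid: a ring of 56 mm outer and 26 mm inner diameter, 40 mm high, standing on its flat end; about 0.12 kg. Origin: centre of its underside; z up along its axis.
- stamp: loose hand stamp standing on its face: wooden block 32 (x) x 48 (y) mm with red rubber face, 20 mm high, then a thin brass neck to 30 mm, then a dark round wooden handle of 26 mm diameter from 30 to 76 mm above the underside; about 0.09 kg. Origin: centre of its underside; z up along the handle.
- can_red: bystander, not to be moved: the same can as the green one but with a RED lid (40 mm diameter, 52 mm high). It stands among the stock. Origin: centre of its underside.
- mug: bystander, not to be moved: white ceramic mug, 80 mm diameter, 92 mm high, with a handle at its +y side. Origin: centre of its underside.
- tape_dispenser: bystander, not to be moved: grey desk tape dispenser with an orange tape reel, 130 (x) x 50 (y) x 80 mm high. Origin: centre of its underside.

How it is judged:
By the outcome, as a careful person would: the job done as asked, in the order asked, and still so for the second after the job is handed in, with the robot touching nothing.
It also fails if it takes over 120 s, if anything falls off the work surface, if the arm or the gripper's body presses on something with over 40 N, if the wrist force passes 120 N, or if a joint passes its speed limit or range.

## Working session

There is one attempt and no reset: what is moved stays moved. The work goes in short steps, Python scripts to look and compute and a shell command to move; the robot and the scene stay as the last step left them, time stands still between calls to the robot, and variables do not carry over. Pictures are saved under pics/ and viewed, at most 14 in all, crops included, and the job is handed in when it is done.

```bash
mkdir -p pics; ls; python3 - <<'E'
from workcell import *
import cv2,json
for n in("scene","side"):
    cv2.imwrite(f"pics/{n}0.png",capture(n)[:,:,::-1]); 
for n in("scene","side","wrist"): print(n,get_calibration(n))
print(state())
E
```

```text
pics
scene {'fx': 549.0887098040769, 'fy': 549.0887098040769, 'cx': 330.3996472992002, 'cy': 236.6502260659778, 'distortion': array([0.02416505, 0.        , 0.        , 0.        , 0.        ]), 'extrinsics': array([[ 1.75451212e-01, -6.92130474e-01,  7.00123046e-01,
         1.55426237e+03],
       [ 9.84487110e-01,  1.22326299e-01, -1.25783172e-01,
        -1.74259425e+02],
       [ 1.41490532e-03,  7.11330924e-01,  7.02855828e-01,
         1.05199949e+03],
       [ 0.00000000e+00,  0.00000000e+00,  0.00000000e+00,
         1.00000000e+00]])}
side {'fx': 556.3300282094903, 'fy': 556.3300282094903, 'cx': 318.26948560417264, 'cy': 242.54165291030117, 'distortion': array([-0.1776948,  0.       ,  0.       ,  0.       ,  0.       ]), 'extrinsics': array([[-9.06019996e-01,  3.28450871e-01, -2.66922822e-01,
         2.62528888e+02],
       [-4.23086532e-01, -6.86172180e-01,  5.91747857e-01,
         7.03411452e+02],
       [ 1.12050843e-02,  6.49066841e-01,  7.60648856e-01,
         9.29936716e+02],
       [ 0.00000000e+00,  0.00000000e+00,  0.00000000e+00,
         1.00000000e+00]])}
wr
[... 571 characters left out ...]
ray([ 1.06530676,  0.31164254,  0.0140085 ,  1.51290725, -0.00438581,
        1.31924652, -0.02719975]), 'joint_vel': array([-0.00031897, -0.00296563, -0.00022737, -0.00322704, -0.00028323,
        0.00244368, -0.00096145]), 'effort': array([ 4.45610103e-04, -3.80854654e+01,  1.46513362e-01, -2.31240356e+01,
        1.23610729e-02,  8.15011997e-03, -4.11369865e-05]), 'tcp_pos': array([ 245.73534382, -491.29658718,  230.32725071]), 'tcp_rot': array([-1.04366845e-03,  9.73224578e-01,  2.29853735e-01, -3.02422824e-04]), 'ft_force': array([-0.04290452,  0.25369042,  0.4204351 ]), 'wrist_torque': array([-0.01517492,  0.04502922, -0.03931834]), 'grasp_force': 0.0, 'finger_gap': 0.9987730804048675}
```

View pics/scene0.png

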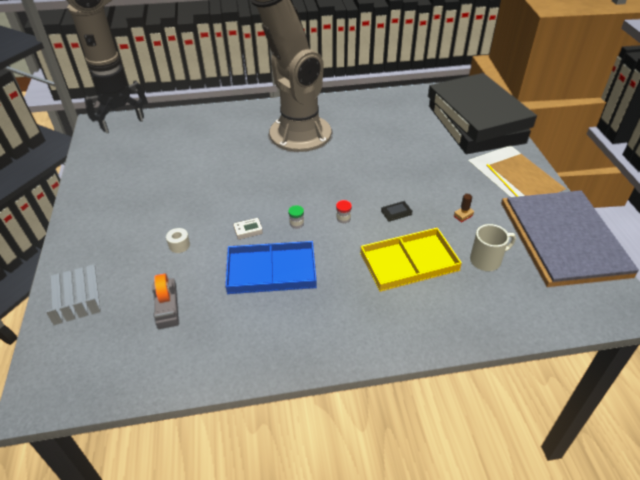

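View pics/side0.png

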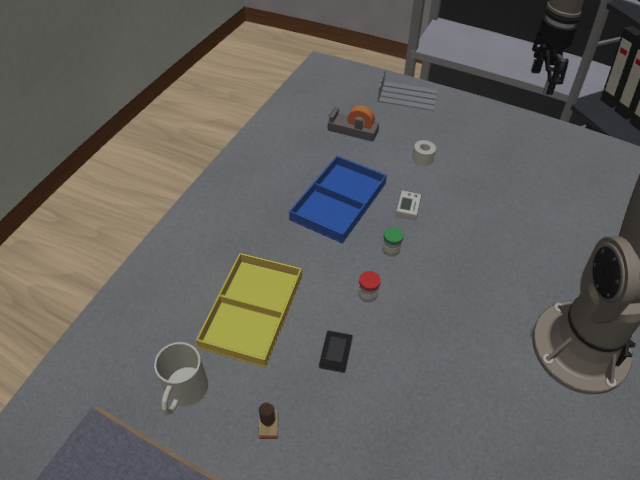

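The scene and side views show every item on the bench, with all the stock upright. In the scene view: roll (178,240), logger (248,228), green can (296,216), red can (344,211), pad (397,211), stamp (465,207), blue tray (272,266), yellow tray (410,258).

```bash
cat > h.py <<'E'
import numpy as np,cv2
from workcell import *
from scipy.spatial.transform import Rotation as R
def cam(n,s=None):
    c=get_calibration(n); K=np.array([[c["fx"],0,c["cx"]],[0,c["fy"],c["cy"]],[0,0,1]])
    if n=="wrist":
        T=np.eye(4);T[:3,:3]=R.from_quat(np.roll(s["tcp_rot"],-1)).as_matrix();T[:3,3]=s["tcp_pos"];E=T@c["hand_eye"]
    else:E=c["extrinsics"]
    return K,np.array(c["distortion"]),E
def w(C,px,z):
    K,d,E=C; u=cv2.undistortPoints(np.array(px,float).reshape(-1,1,2),K,d)[:,0]
    D=np.c_[u[:,0],-u[:,1],-np.ones(len(u))]@E[:3,:3].T; o=E[:3,3]
    return (o+D*((z-o[2])/D[:,2])[:,None])[:,:2]
def p(C,P):
    K,d,E=C; q=(np.atleast_2d(P)-E[:3,3])@E[:3,:3]*[1,-1,-1]
    return cv2.projectPoints(q,np.zeros(3),np.zeros(3),K,d)[0][:,0]
def rect(pts):
    (c,s,a)=cv2.minAreaRect(pts.astype(np.float32)); 
    if s[0]>s[1]: a-=90; s=s[::-1]
    return np.round(c,1),np.round(s,1),round((a+90)%180-90,1)  # a: direction of short side from x
E
python3 - <<'E'
from h import *
S={"scene":{"logger":(248,227,22),"green":(296,211,52),"red":(344,206,52),"pad":(397,210,16),"stamp":(467,197,76),"roll":(177,234,40)},
"side":{"logger":(409,203,22),"green":(394,235,52),"red":(370,281,52),"pad":(337,350,16),"stamp":(267,409,76),"roll":(425,147,40)}}
for n in S:
    C=cam(n);im=cv2.cvtColor(cv2.imread(f"pics/{n}0.png"),cv2.COLOR_BGR2HSV)
    for k,(u,v,z) in S[n].items(): print(n,k,w(C,[(u,v)],z).round())
    for k,lo,hi in(("blue",100,130),("yellow",22,35)):
        m=cv2.inRange(im,(lo,150,60),(hi,255,255)); 
        l,lab,st,ce=cv2.connectedComponentsWithStats(m); i=1+st[1:,4].argmax()
        ys,xs=np.where(lab==i); print(n,k,rect(w(C,np.c_[xs,ys],30)),rect(w(C,np.c_[xs,ys],0)))
E
```

```text
scene logger [[ 453. -204.]]
scene green [[444. -70.]]
scene red [[447.  62.]]
scene pad [[450. 215.]]
scene stamp [[495. 394.]]
scene roll [[ 466. -388.]]
scene blue (array([ 612.5, -157.9]), array([158.9, 220.1]), -5.0) (array([ 584.9, -157.4]), array([163.5, 226.6]), -5.0)
scene yellow (array([645.2, 195.1]), array([158., 231.]), 8.4) (array([618.5, 205.9]), array([162.7, 237.7]), 8.4)
side logger [[ 443. -202.]]
side green [[435. -68.]]
side red [[437.  67.]]
side pad [[440. 216.]]
side stamp [[487. 398.]]
side roll [[ 467. -390.]]
side blue (array([ 595.6, -144.6]), array([145.6, 240.4]), -4.8) (array([ 606.7, -172.8]), array([150.5, 248.4]), -4.8)
side yellow (array([608.3, 313.9]), array([ 13.3, 127.7]), -80.6) (array([619.9, 300.9]), array([ 13.7, 132. ]), -80.6)
```

```bash
python3 -m crank '[[0,0,0,-7,85],[0,0,0,-7,85],[0,0,0,-7,85],[0,0,0,-7,85],[0,0,0,-7,85],[0,0,0,-7,85],[0,0,0,-7,85],[0,0,0,-7,85],[0,0,0,-7,85],[0,0,0,-0.5,85]]'; python3 -m crank '[[30,30,0,0,85],[30,30,0,0,85],[30,30,0,0,85],[30,30,0,0,85],[30,30,0,0,85],[30,30,0,0,85],[30,30,0,0,85],[0,0,0,0,85],[0,0,0,0,85]]'
python3 - <<'E'
from h import *
s=state();cv2.imwrite("pics/w1.png",capture("wrist")[:,:,::-1]);np.save("w1.npy",s,allow_pickle=True)
print(s["tcp_pos"],R.from_quat(np.roll(s["tcp_rot"],-1)).as_matrix().round(3))
E
```

```text
t: 0.93
tcp_pos: [245.8, -491.6, 230.6]
tcp_rot: [-0.001, 0.706, 0.708, 0.0]
ft_force: [0.3, -0.2, 0.1]
finger_gap: 0.999
grasp_force: 0.0
t: 1.68
tcp_pos: [454.3, -281.6, 231.0]
tcp_rot: [-0.0, 0.705, 0.71, 0.001]
ft_force: [-0.4, -0.5, 0.3]
finger_gap: 0.999
grasp_force: 0.0
[ 454.27313462 -281.64931226  231.03887077] [[-0.007  1.     0.   ]
 [ 1.     0.007  0.002]
 [ 0.002  0.    -1.   ]]
```

View pics/w1.png

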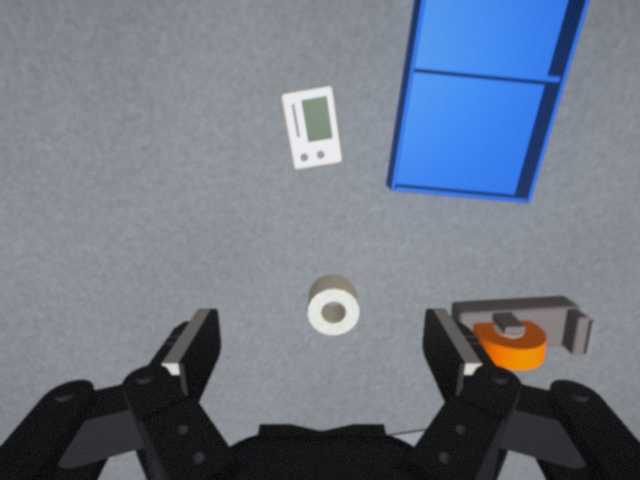

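The wrist view shows the logger (corners 282,95 / 331,87 / 341,160 / 296,168), the roll top at about (333,312), the blue tray's lower edge, and the dispenser. Two more views will cover the rest.

```bash
python3 -m crank '[[40,8,0,0,85],[40,8,0,0,85],[40,8,0,0,85],[40,8,0,0,85],[40,8,0,0,85],[0,0,0,0,85],[0,0,0,0,85]]'
cat > shot.py <<'E'
import sys
from h import *
s=state();cv2.imwrite(f"pics/{sys.argv[1]}.png",capture("wrist")[:,:,::-1]);np.save(sys.argv[1]+".npy",s,allow_pickle=True)
E
python3 shot.py w2;  python3 -m crank '[[40,0,0,0,85],[40,0,0,0,85],[40,0,0,0,85],[40,0,0,0,85],[40,0,0,0,85],[40,0,0,0,85],[40,0,0,0,85],[40,0,0,0,85],[0,0,0,0,85],[0,0,0,0,85]]'
python3 shot.py w3
```

```text
t: 2.32
tcp_pos: [491.6, -84.0, 231.4]
tcp_rot: [0.0, 0.706, 0.708, -0.0]
ft_force: [-0.3, -1.2, 0.1]
finger_gap: 0.994
grasp_force: 0.0
t: 3.2
tcp_pos: [491.6, 234.8, 230.7]
tcp_rot: [-0.0, 0.706, 0.708, -0.0]
ft_force: [0.0, -0.8, -0.3]
finger_gap: 0.997
grasp_force: 0.0
```

View pics/w2.png

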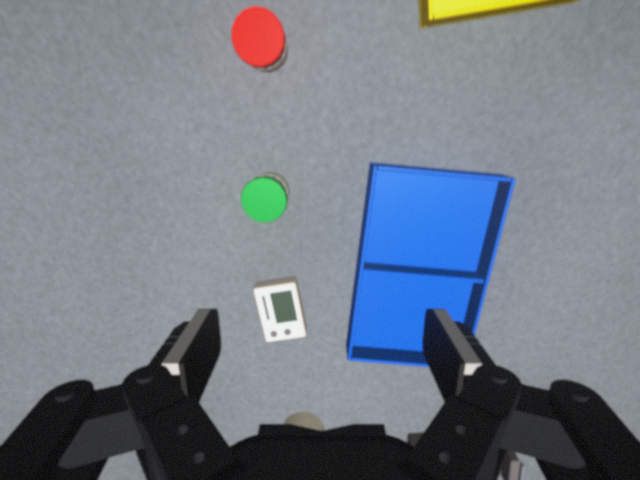

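View pics/w3.png

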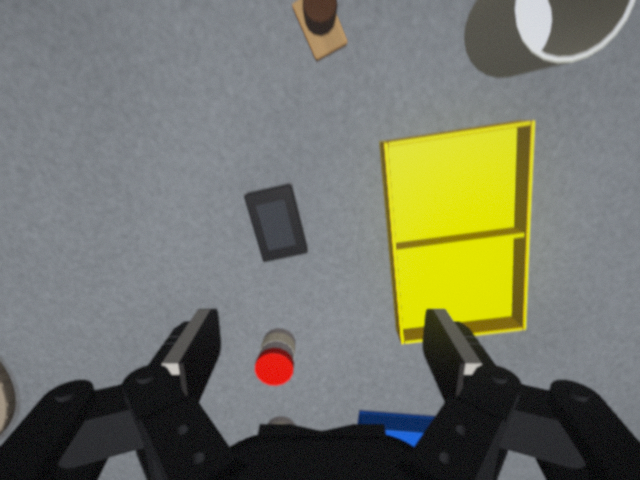

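w2 shows the green lid (264,199), logger top (254,287 / 297,283 / 306,336 / 266,342) and blue tray rim (372,163 / 514,177 / 347,360). w3 shows the pad (245,194 / 292,184 / 307,250 / 263,261), the yellow rim (382,143 / 535,121 / 526,329 / 402,344) and the stamp at the top edge (320,20).

```bash
python3 - <<'E'
from h import *
C={k:cam("wrist",np.load(k+".npy",allow_pickle=True).item()) for k in("w1","w2","w3")}
def quad(k,q,z):
    P=w(C[k],q,z); print(P.round(0).tolist()); 
    print("  sides",np.linalg.norm(np.roll(P,-1,0)-P,axis=1).round(),"ctr",P.mean(0).round(1), "ang",[round(np.degrees(np.arctan2(*(b-a)[::-1])),1) for a,b in zip(P,np.roll(P,-1,0))])
quad("w1",[(282,95),(331,87),(341,160),(296,168)],22)
quad("w2",[(254,287),(295,281),(306,336),(266,342)],22)
quad("w3",[(245,194),(292,184),(307,250),(263,261)],16)
quad("w2",[(372,163),(514,177),(347,360)],30)
quad("w3",[(382,143),(535,121),(526,329),(402,344)],30)
def seg(k,lo,hi,z,box=None):
    m=cv2.inRange(cv2.cvtColor(cv2.imread(f"pics/{k}.png"),cv2.COLOR_BGR2HSV),lo,hi)
    if box: b=np.zeros_like(m);x,y,X,Y=box;b[y:Y,x:X]=255;m&=b
    l,lab,st,ce=cv2.connectedComponentsWithStats(m);i=1+st[1:,4].argmax();ys,xs=np.where(lab==i)
    P=w(C[k],np.c_[xs,ys],z);c,r=cv2.minEnclosingCircle(P.astype(np.float32));print(k,lo,np.round(c,1),"d",round(2*r,1),rect(P))
seg("w2",(50,120,60),(75,255,255),52)
seg("w2",(0,150,80),(5,255,255),52,(200,0,320,90))
seg("w3",(0,150,80),(5,255,255),52,(200,300,320,400))
seg("w1",(0,0,170),(180,60,255),40,(300,280,370,345))
seg("w1",(0,0,170),(180,60,255),22,(260,70,360,180))
seg("w2",(0,0,170),(180,60,255),22,(240,270,320,350))
seg("w3",(0,0,0),(180,255,75),16,(230,170,320,270))
seg("w2",(100,150,60),(130,255,255),30,(330,150,530,440))
seg("w3",(20,150,60),(35,255,255),30,(370,100,550,360))
seg("w3",(0,60,60),(25,200,255),20,(280,0,360,70))
seg("w3",(0,60,0),(25,255,60),76,(290,0,350,40))
E
```

```text
[[417.0, -180.0], [462.0, -173.0], [473.0, -237.0], [429.0, -245.0]]
  sides [45. 66. 44. 67.] ctr [ 445.4 -208.7] ang [np.float64(8.9), np.float64(-80.6), np.float64(-169.7), np.float64(100.1)]
[[418.0, -176.0], [463.0, -169.0], [474.0, -238.0], [428.0, -246.0]]
  sides [45. 70. 47. 70.] ctr [ 445.9 -207.2] ang [np.float64(9.2), np.float64(-80.8), np.float64(-170.1), np.float64(98.1)]
[[414.0, 244.0], [462.0, 254.0], [476.0, 184.0], [428.0, 171.0]]
  sides [49. 72. 49. 74.] ctr [444.9 213.3] ang [np.float64(12.1), np.float64(-78.6), np.float64(-165.1), np.float64(101.2)]
[[539.0, -42.0], [676.0, -55.0], [521.0, -264.0]]
  sides [137. 260. 223.] ctr [ 578.7 -120.5] ang [np.float64(-5.5), np.float64(-126.4), np.float64(85.4)]
[[548.0, 295.0], [685.0, 314.0], [717.0, 97.0], [582.0, 77.0]]
  sides [139. 219. 136. 221.] ctr [632.8 195.5] ang [np.float64(7.8), np.float64(-81.7), np.float64(-171.5), np.float64(99.0)]
w2 (50, 120, 60) [438.6 -73. ] d 42.1 (array([438.3, -73. ]), array([40.7, 41.2]), -63.9)
w2 (0, 150, 80) [440.2  58.1] d 41.9 (array([440. ,  58.2]), array([40.6, 41.2]), -1.9)
w3 (0, 150, 80) [440.   62.9] d 47.3 (array([439.8,  63.4]), array([40. , 46.4]), -1.4)
w1 (0, 0, 170) [ 467.  -393.8] d 56.9 (array([ 467.2, -393.4]), array([55.3, 56.1]), 0.4)
w1 (0, 0, 170) [ 445.2 -209. ] d 81.1 (array([ 444.9, -208.8]), array([47.9, 69.8]), 9.4)
w2 (0, 0, 170) [ 445.6 -208. ] d 82.6 (array([ 445.1, -208.2]), array([48.8, 71.6]), 9.5)
w3 (0, 0, 0) [444.5 212.8] d 86.6 (array([444.4, 212.9]), array([49.3, 75. ]), 12.7)
w2 (100, 150, 60) [ 597.3 -158.5] d 256.8 (array([ 597.9, -159.1]), array([139.6, 222. ]), -5.0)
w3 (20, 150, 60) [630.6 195.8] d 259.9 (array([630.7, 196.3]), array([140.2, 222.1]), 8.3)
w3 (0, 60, 60) [489.5 393.5] d 54.7 (array([491. , 394.2]), array([35.2, 48.2]), 25.8)
w3 (0, 60, 0) [489.1 384.9] d 20.7 (array([489. , 381.5]), array([11.2, 20.5]), 86.6)
```

All sizes match the drawings to about 1 mm. Next, the logger: centre (445,-208.5), short side at +9.4°.

```bash
cat > rem.py <<'E'
import sys
from h import *
x,y,z,yaw=map(float,sys.argv[1:]) # yaw = world angle of tool y (closing line)
s=state();M=R.from_quat(np.roll(s["tcp_rot"],-1)).as_matrix()
cur=np.degrees(np.arctan2(M[1,1],M[0,1]))
print("tool shift",(M.T@(np.array([x,y,z])-s["tcp_pos"])).round(1),"turn",round(cur-yaw,1),"tilt",M[2].round(3),"gap",s["finger_gap"].round(3),"grip",round(s["grasp_force"],1),"F",s["ft_force"].round(1),"t",s["t"])
E
python3 -m crank '[[-41,-4,0,0,85],[-41,-4,0,0,85],[-41,-4,0,0,85],[-41,-4,0,0,85],[-41,-4,0,0,85],[-41,-4,0,0,85],[-41,-4,0,0,85],[-41,-4,0,0,85],[-41,-4,0,0,85],[-41,-4,0,0,85]]' >/dev/null;  python3 -m crank '[[-33,-6,10,-4.7,85],[0,0,40,-4.7,85],[0,0,40,0,85],[0,0,0,0,85],[0,0,0,0,85],[0,0,0,0,85]]'; python3 rem.py 445 -208.5 4 9.4
```

```text
t: 4.58
tcp_pos: [446.3, -210.5, 143.1]
tcp_rot: [0.001, 0.648, 0.762, 0.0]
ft_force: [0.2, 0.1, 1.0]
finger_gap: 0.996
grasp_force: 0.0Traceback (most recent call last):
  File "rem.py", line 6, in <module>
    print("tool shift",(M.T@(np.array([x,y,z])-s["tcp_pos"])).round(1),"turn",round(cur-yaw,1),"tilt",M[2].round(3),"gap",s["finger_gap"].round(3),"grip",round(s["grasp_force"],1),"F",s["ft_force"].round(1),"t",s["t"])
                                                                                                                          ^^^^^^^^^^^^^^^^^^^^^
AttributeError: 'float' object has no attribute 'round'
```

```bash
sed -i 's/s\["finger_gap"\].round(3)/round(s["finger_gap"],3)/' rem.py
python3 -m crank '[[2,-1,40,0,85],[0,0,40,0,85],[0,0,30,0,85],[0,0,0,0,85],[0,0,0,0,85]]'; python3 rem.py 445 -208.5 4 9.4; python3 shot.py w4
```

```text
t: 5.0
tcp_pos: [445.6, -207.2, 32.7]
tcp_rot: [0.001, 0.646, 0.763, 0.0]
ft_force: [1.2, -0.5, 0.7]
finger_gap: 0.996
grasp_force: 0.0
tool shift [-1.1 -0.8 28.7] turn 0.1 tilt [-0.001  0.001 -1.   ] gap 0.996 grip 0.0 F [ 1.2 -0.5  0.7] t 5.0
```

View pics/w4.png

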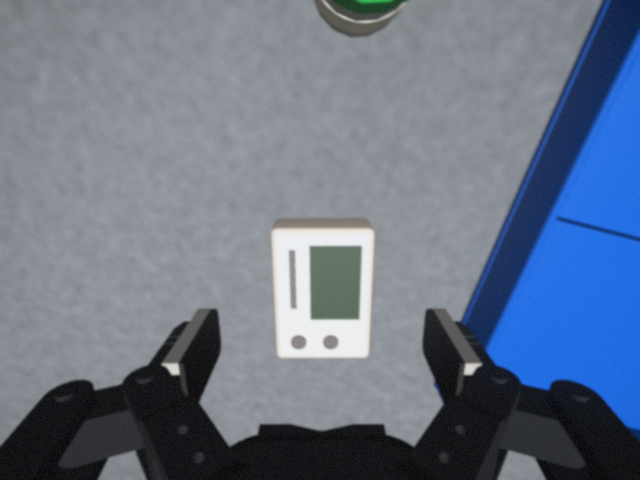

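The logger (272–374, 218–357) is centred and square between the fingers, so I descend and grip.

```bash
python3 -m crank '[[-1,-1,20,0,85],[0,0,9,0,85],[0,0,0,0,85],[0,0,0,0,40],[0,0,0,0,40],[0,0,0,0,40],[0,0,0,0,40],[0,0,0,0,40],[0,0,0,0,40],[0,0,0,0,40]]' 40; python3 -m crank '[[0,0,0,0,40],[0,0,-10,0,40],[0,0,-30,0,40],[0,0,-40,0,40],[0,0,-30,0,40],[0,0,0,0,40]]'; python3 rem.py 593 -213 120 -5; python3 shot.py w5
```

```text
t: 5.88
tcp_pos: [445.1, -208.2, 3.7]
tcp_rot: [0.001, 0.646, 0.763, 0.0]
ft_force: [-1.1, -0.2, 6.2]
finger_gap: 0.554
grasp_force: 42.7
t: 6.38
tcp_pos: [448.7, -209.4, 119.3]
tcp_rot: [0.007, 0.646, 0.763, 0.002]
ft_force: [0.8, 0.3, -0.7]
finger_gap: 0.555
grasp_force: 41.9
tool shift [-27.3 141.7   1.1] turn 14.5 tilt [-0.008  0.011 -1.   ] gap 0.555 grip 41.9 F [ 0.8  0.3 -0.7] t 6.3833
```

```bash
python3 -m crank '[[0,0,0,7.1,40],[0,0,0,7.1,40],[9,36,0,0,40],[0,36,0,0,40],[0,36,0,0,40],[0,36,0,0,40],[0,0,0,0,40],[0,0,0,0,40],[0,0,0,0,40]]'; python3 rem.py 593 -213 9 -5; python3 shot.py w5
```

```text
t: 7.18
tcp_pos: [586.3, -210.2, 110.5]
tcp_rot: [-0.002, 0.736, 0.677, -0.001]
ft_force: [-0.4, 0.9, -0.3]
finger_gap: 0.552
grasp_force: 41.9
tool shift [ -2.3   7.4 101.5] turn 0.3 tilt [ 0.001 -0.004 -1.   ] gap 0.552 grip 41.9 F [-0.4  0.9 -0.3] t 7.1833
```

View pics/w5.png

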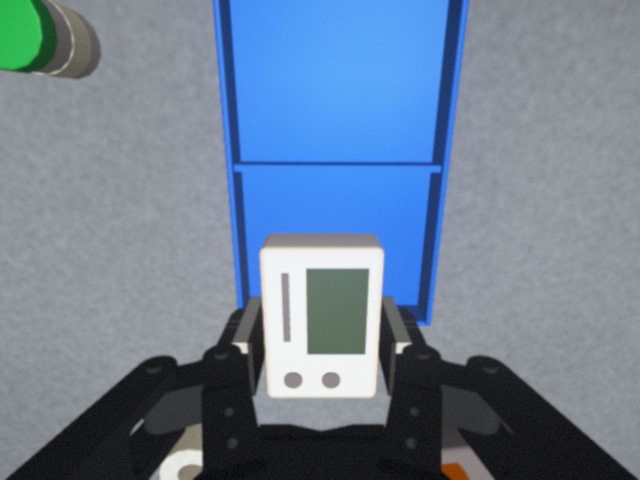

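The logger is held level (260–383, 235–397) over the lower blue compartment. Now I lower it to the floor.

```bash
python3 -m crank '[[-2,7,40,0,40],[0,0,30,0,40],[0,0,20,0,40],[0,0,0,0,40],[0,0,0,0,40]]'; python3 rem.py 593 -213 8 -5
```

```text
t: 7.65
tcp_pos: [592.6, -213.4, 21.6]
tcp_rot: [-0.001, 0.736, 0.677, -0.001]
ft_force: [0.2, -0.3, -0.5]
finger_gap: 0.553
grasp_force: 41.9
tool shift [ 0.4  0.5 13.6] turn 0.2 tilt [ 0.    -0.004 -1.   ] gap 0.553 grip 41.9 F [ 0.2 -0.3 -0.5] t 7.65
```

```bash
python3 -m crank '[[0,0,8,0,40],[0,0,4,0,40],[0,0,1,0,40],[0,0,0,0,40],[0,0,0,0,40]]'; python3 rem.py 593 -213 8 -5
```

```text
t: 8.07
tcp_pos: [595.3, -213.3, 10.0]
tcp_rot: [0.001, 0.736, 0.677, 0.0]
ft_force: [0.2, -0.0, -1.4]
finger_gap: 0.554
grasp_force: 42.0
tool shift [ 0.1 -2.4  2. ] turn 0.3 tilt [-0.     0.001 -1.   ] gap 0.554 grip 42.0 F [ 0.2 -0.  -1.4] t 8.0667
```

```bash
python3 -m crank '[[0,0,1,0,40],[0,0,0,0,40],[0,0,0,0,40]]'; python3 rem.py 593 -213 8 -5;python3 -m crank '[[0,0,1,0,40],[0,0,0,0,40],[0,0,0,0,40]]'; python3 rem.py 593 -213 8 -5
```

```text
t: 8.32
tcp_pos: [595.0, -213.2, 8.4]
tcp_rot: [0.0, 0.736, 0.677, 0.0]
ft_force: [0.1, 0.7, -1.7]
finger_gap: 0.556
grasp_force: 42.0
tool shift [ 0.1 -2.   0.4] turn 0.3 tilt [-0.  0. -1.] gap 0.556 grip 42.0 F [ 0.1  0.7 -1.7] t 8.3167
t: 8.57
tcp_pos: [595.1, -213.2, 7.8]
tcp_rot: [0.0, 0.736, 0.677, 0.0]
ft_force: [-1.0, 0.7, 2.4]
finger_gap: 0.551
grasp_force: 42.4
tool shift [ 0.1 -2.2 -0.2] turn 0.3 tilt [-0.     0.001 -1.   ] gap 0.551 grip 42.4 F [-1.   0.7  2.4] t 8.5667
```

Contact felt. I release, go up, and move over the green can at (438.5,-73).

```bash
python3 -m crank '[[0,0,0,0,66],[0,0,0,0,66],[0,0,0,0,66],[0,0,0,0,66],[0,0,-10,0,66],[0,0,-35,0,66],[0,0,-40,0,66],[0,0,-40,0,66],[0,0,0,0,66]]'; python3 -m crank '[[25,-34,0,0,75],[25,-34,0,0,75],[25,-34,0,0,75],[25,-34,0,0,75],[25,-32,0,0,75],[0,0,0,0,75],[0,0,0,0,75],[0,0,0,0,75],[0,0,0,0,75]]'; python3 rem.py 438.5 -73 6 -5; python3 shot.py w6;python3 - <<'E'
from h import *
C=cam("wrist",np.load("w6.npy",allow_pickle=True).item())
m=cv2.inRange(cv2.cvtColor(cv2.imread("pics/w6.png"),cv2.COLOR_BGR2HSV),(50,120,60),(75,255,255));ys,xs=np.where(m)
print(rect(w(C,np.c_[xs,ys],52)))
E
```

```text
t: 9.32
tcp_pos: [601.3, -214.5, 143.3]
tcp_rot: [0.008, 0.736, 0.677, 0.005]
ft_force: [1.9, -0.4, 2.4]
finger_gap: 0.77
grasp_force: 0.0
t: 10.07
tcp_pos: [441.1, -77.3, 133.2]
tcp_rot: [0.001, 0.736, 0.677, 0.001]
ft_force: [0.5, -1.0, 0.6]
finger_gap: 0.88
grasp_force: 0.0
tool shift [  4.2  -3.3 127.2] turn 0.2 tilt [-0.     0.003 -1.   ] gap 0.88 grip 0.0 F [ 0.5 -1.   0.6] t 10.0667
(array([437.9, -71.9]), array([41.5, 41.5]), 35.3)
```

View pics/w6.png

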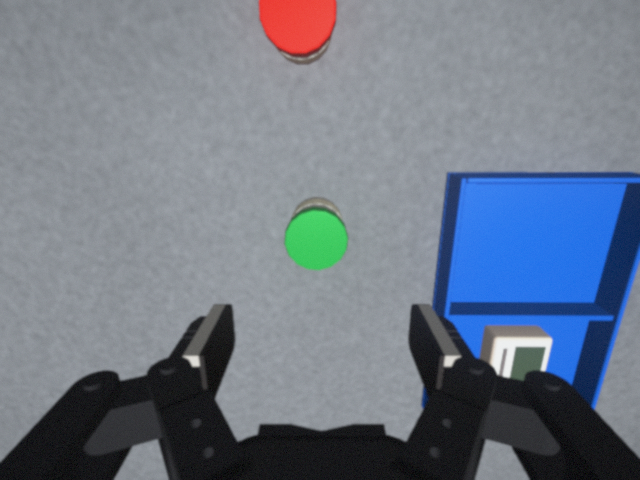

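The logger sits flat in the lower compartment (480–551, 327–). The green lid is at (317,239), measured at (438,-72.3).

```bash
python3 -m crank '[[5,-4,20,0,85],[0,0,20,0,85],[0,0,20,0,85],[0,0,20,0,85],[0,0,20,0,85],[0,0,12,0,85],[0,0,8,0,85],[0,0,6,0,85],[0,0,0,0,85],[0,0,0,0,85]]';python3 rem.py 438 -72.3 6 -5
```

```text
t: 10.95
tcp_pos: [436.5, -71.1, 6.5]
tcp_rot: [0.0, 0.736, 0.677, 0.0]
ft_force: [0.7, 0.1, 0.9]
finger_gap: 0.996
grasp_force: 0.0
tool shift [-1.   1.6  0.5] turn 0.2 tilt [ 0.     0.001 -1.   ] gap 0.996 grip 0.0 F [0.7 0.1 0.9] t 10.95
```

```bash
python3 -m crank '[[-1,1.5,0,0,85],[0,0,0,0,30],[0,0,0,0,30],[0,0,0,0,30],[0,0,0,0,30],[0,0,0,0,30],[0,0,0,0,30],[0,0,0,0,30],[0,0,0,0,30]]' 40; python3 -m crank '[[0,0,-8,0,30],[0,0,-30,0,30],[0,0,-40,0,30],[0,0,-40,0,30],[-5,35,0,0,30],[-5,35,0,0,30],[-5,35,0,0,30],[-3,35,0,0,30],[0,27,0,0,30],[0,0,0,0,30]]'; python3 -m crank '[[0,0,0,0,30],[0,0,0,0,30],[0,0,0,0,30]]'; python3 rem.py 602.5 -105 11 -5
```

```text
t: 11.7
tcp_pos: [437.5, -72.1, 6.8]
tcp_rot: [0.0, 0.736, 0.677, 0.0]
ft_force: [-0.8, 0.4, 5.7]
finger_gap: 0.483
grasp_force: 39.7
t: 12.53
tcp_pos: [606.7, -104.1, 123.5]
tcp_rot: [0.001, 0.736, 0.677, 0.002]
ft_force: [0.4, -0.1, -0.7]
finger_gap: 0.482
grasp_force: 40.8
t: 12.78
tcp_pos: [600.6, -103.4, 124.2]
tcp_rot: [-0.001, 0.736, 0.678, -0.001]
ft_force: [-0.4, -0.3, -0.1]
finger_gap: 0.482
grasp_force: 40.8
tool shift [ -1.4   2.2 113.1] turn 0.3 tilt [-0.    -0.002 -1.   ] gap 0.482 grip 40.8 F [-0.4 -0.3 -0.1] t 12.7833
```

```bash
python3 -m crank '[[-1.5,2,35,0,30],[0,0,35,0,30],[0,0,22,0,30],[0,0,12,0,30],[0,0,5,0,30],[0,0,0,0,30],[0,0,0,0,30],[0,0,0,0,30]]';python3 rem.py 602.5 -105 11 -5; python3 -m crank '[[0,0,2,0,30],[0,0,0,0,30],[0,0,0,0,30]]'; python3 shot.py w7
```

```text
t: 13.45
tcp_pos: [605.7, -105.4, 17.5]
tcp_rot: [0.002, 0.736, 0.677, 0.001]
ft_force: [1.6, 1.0, -0.7]
finger_gap: 0.482
grasp_force: 40.8
tool shift [ 0.2 -3.3  6.5] turn 0.3 tilt [-0.     0.004 -1.   ] gap 0.482 grip 40.8 F [ 1.6  1.  -0.7] t 13.45
t: 13.7
tcp_pos: [604.4, -105.4, 14.0]
tcp_rot: [0.0, 0.736, 0.677, 0.0]
ft_force: [0.1, -0.5, -1.1]
finger_gap: 0.484
grasp_force: 40.8
```

View pics/w7.png

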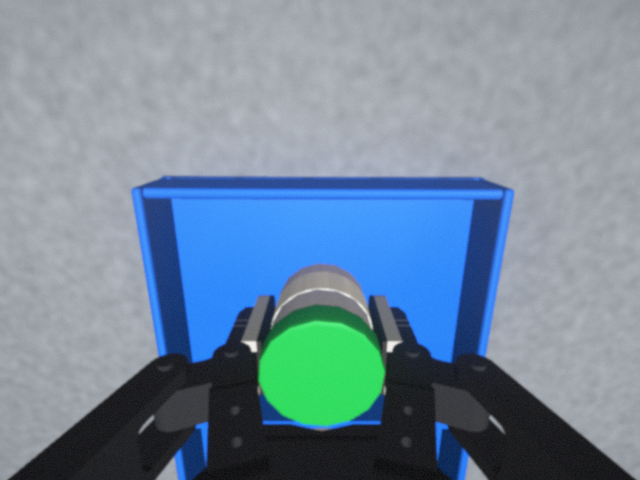

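The can (322,365) hangs upright in the upper blue compartment with clearance all round.

```bash
python3 -m crank '[[0,0,2,0,30],[0,0,0,0,30],[0,0,0,0,30]]'; python3 -m crank '[[0,0,1,0,30],[0,0,0,0,30],[0,0,0,0,30]]'
```

```text
t: 14.0
tcp_pos: [603.9, -105.3, 11.1]
tcp_rot: [-0.0, 0.736, 0.677, -0.0]
ft_force: [0.2, 0.2, -0.9]
finger_gap: 0.482
grasp_force: 40.8
t: 14.25
tcp_pos: [604.1, -105.3, 10.9]
tcp_rot: [0.0, 0.736, 0.677, -0.0]
ft_force: [-1.9, 0.2, 5.0]
finger_gap: 0.486
grasp_force: 40.7
```

```bash
python3 -m crank '[[0,0,0,0,62],[0,0,0,0,62],[0,0,0,0,62],[0,0,0,0,62],[0,0,-10,0,62],[0,0,-35,0,62],[0,0,-40,0,62],[0,0,-40,0,62],[0,0,-10,0,62],[0,0,0,0,62]]' >/dev/null; python3 -m crank '[[34,-21,0,0,85],[34,-21,0,0,85],[34,-21,0,0,85],[34,-21,0,0,85],[34,-21,0,0,85],[34,-21,0,0,85],[34,-21,0,0,85],[34,-20,0,0,85],[30,-19,0,0,85],[0,0,0,-6,85]]'; python3 -m crank '[[0,0,0,-6,85],[0,0,0,-6,85],[0,0,0,0,85],[0,0,0,0,85],[0,0,0,0,85]]'; python3 rem.py 444.5 213 3 12.7; python3 shot.py w8; python3 - <<'E'
from h import *
C=cam("wrist",np.load("w8.npy",allow_pickle=True).item())
m=cv2.inRange(cv2.cvtColor(cv2.imread("pics/w8.png"),cv2.COLOR_BGR2HSV),(0,0,0),(180,255,75));m[300:]=0
l,lab,st,ce=cv2.connectedComponentsWithStats(m);print(st[1:]);i=1+st[1:,4].argmax();ys,xs=np.where(lab==i)
print(rect(w(C,np.c_[xs,ys],16)))
E
```

```text
t: 15.92
tcp_pos: [437.2, 220.3, 145.2]
tcp_rot: [-0.003, 0.694, 0.72, 0.001]
ft_force: [-0.7, 1.4, -0.4]
finger_gap: 1.0
grasp_force: 0.0
t: 16.33
tcp_pos: [443.2, 210.5, 144.8]
tcp_rot: [-0.0, 0.622, 0.783, -0.0]
ft_force: [0.9, -1.0, -0.4]
finger_gap: 0.996
grasp_force: 0.0
tool shift [  2.2   2.  141.8] turn 0.4 tilt [-0.    -0.001 -1.   ] gap 0.996 grip 0.0 F [ 0.9 -1.  -0.4] t 16.3333
[[ 292  175   64   93 3395]]
(array([443. , 213.7]), array([48.3, 75.4]), 12.7)
```

View pics/w8.png

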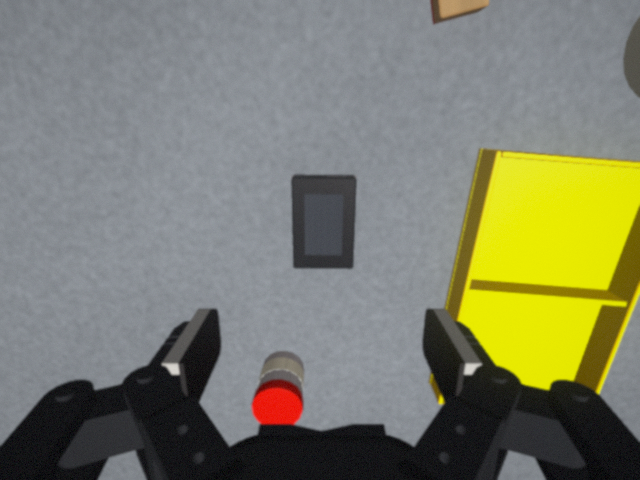

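The pad (292–356, 175–268) is square to the tool, and the red can (280,380) is well clear of the descent.

```bash
python3 -m crank '[[2.5,1.5,35,0,85],[0,0,35,0,85],[0,0,30,0,85],[0,0,20,0,85],[0,0,12,0,85],[0,0,6,0,85],[0,0,0,0,85],[0,0,0,0,85],[0,0,0,0,85]]'; python3 rem.py 444 213.3 3 12.7
```

```text
t: 17.13
tcp_pos: [445.4, 214.3, 8.4]
tcp_rot: [0.001, 0.621, 0.784, 0.001]
ft_force: [0.2, -0.2, 0.2]
finger_gap: 0.994
grasp_force: 0.0
tool shift [-0.6 -1.6  5.4] turn 0.5 tilt [ 0.     0.002 -1.   ] gap 0.994 grip 0.0 F [ 0.2 -0.2  0.2] t 17.1333
```

```bash
python3 -m crank '[[-0.5,-1.5,5,0,85],[0,0,0,0,85],[0,0,0,0,85],[0,0,0,0,40],[0,0,0,0,40],[0,0,0,0,40],[0,0,0,0,40],[0,0,0,0,40],[0,0,0,0,40],[0,0,0,0,40]]' 40; python3 -m crank '[[0,0,0,0,40],[0,0,-8,0,40],[0,0,-30,0,40],[0,0,-40,0,40],[0,0,-30,0,40],[0,0,0,4.4,40],[0,0,0,0,40],[0,0,0,0,40]]'; python3 rem.py 623 250 7 8.3
```

```text
t: 17.97
tcp_pos: [443.4, 213.2, 2.7]
tcp_rot: [0.0, 0.621, 0.784, 0.0]
ft_force: [-0.4, 0.3, 3.8]
finger_gap: 0.572
grasp_force: 42.5
t: 18.63
tcp_pos: [442.4, 212.2, 109.9]
tcp_rot: [-0.0, 0.65, 0.76, -0.001]
ft_force: [0.5, -0.7, -1.8]
finger_gap: 0.57
grasp_force: 42.0
tool shift [  9.2 184.4 102.6] turn 0.7 tilt [-0.001 -0.001 -1.   ] gap 0.57 grip 42.0 F [ 0.5 -0.7 -1.8] t 18.6333
```

```bash
python3 -m crank '[[3,30,0,0.7,40],[2,31,0,0,40],[2,31,0,0,40],[2,31,0,0,40],[0,31,0,0,40],[0,30,0,0,40],[0,0,0,0,40],[0,0,0,0,40],[0,0,0,0,40],[0,0,0,0,40]]'; python3 rem.py 623 250 7 8.3; python3 shot.py w9
```

```text
t: 19.47
tcp_pos: [621.8, 248.5, 109.2]
tcp_rot: [-0.001, 0.654, 0.756, -0.001]
ft_force: [-0.2, -0.1, -1.3]
finger_gap: 0.571
grasp_force: 42.0
tool shift [  1.4   1.8 102.2] turn -0.0 tilt [-0.    -0.003 -1.   ] gap 0.571 grip 42.0 F [-0.2 -0.1 -1.3] t 19.4667
```

View pics/w9.png

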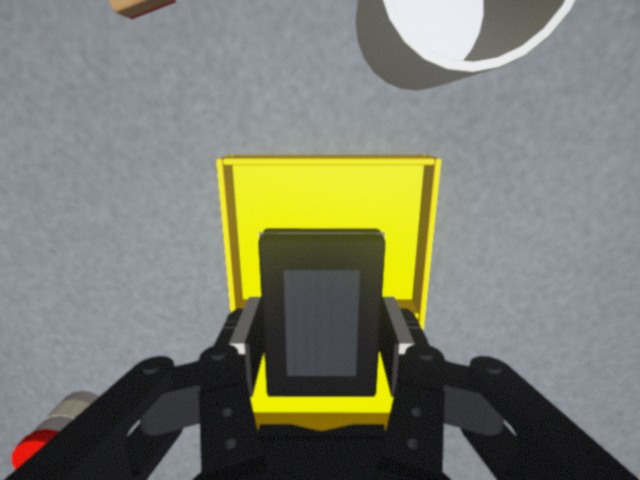

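The pad (260–384, 229–395) is held level over the upper yellow compartment, with the mug clear. I lower it.

```bash
python3 -m crank '[[1,1.5,35,0,40],[0,0,30,0,40],[0,0,20,0,40],[0,0,8,0,40],[0,0,5,0,40],[0,0,0,0,40],[0,0,0,0,40],[0,0,0,0,40],[0,0,0,0,40]]';python3 rem.py 623 250 7 8.3
```

```text
t: 20.27
tcp_pos: [626.3, 250.2, 14.3]
tcp_rot: [0.001, 0.655, 0.756, 0.002]
ft_force: [0.8, 0.5, -0.2]
finger_gap: 0.57
grasp_force: 42.0
tool shift [ 0.2 -3.3  7.2] turn -0.1 tilt [ 0.001  0.003 -1.   ] gap 0.57 grip 42.0 F [ 0.8  0.5 -0.2] t 20.2667
```

```bash
python3 -m crank '[[0,-1.5,2,0,40],[0,0,1,0,40],[0,0,0,0,40],[0,0,0,0,40]]'; python3 -m crank '[[0,0,1,0,40],[0,0,0,0,40],[0,0,0,0,40]]'
```

```text
t: 20.6
tcp_pos: [623.5, 249.2, 9.2]
tcp_rot: [-0.0, 0.655, 0.756, -0.0]
ft_force: [-0.2, 0.1, -0.7]
finger_gap: 0.574
grasp_force: 42.0
t: 20.85
tcp_pos: [623.6, 249.3, 8.1]
tcp_rot: [-0.0, 0.655, 0.756, -0.0]
ft_force: [0.4, 0.2, -0.5]
finger_gap: 0.575
grasp_force: 42.0
```

```bash
python3 -m crank '[[0,0,1,0,40],[0,0,0,0,40],[0,0,0,0,40]]'; python3 -m crank '[[0,0,0.5,0,40],[0,0,0,0,40],[0,0,0,0,40]]'
```

```text
t: 21.1
tcp_pos: [623.6, 249.3, 7.1]
tcp_rot: [-0.0, 0.655, 0.756, -0.0]
ft_force: [-0.6, 1.1, -0.5]
finger_gap: 0.574
grasp_force: 42.0
t: 21.35
tcp_pos: [623.7, 249.4, 6.9]
tcp_rot: [0.0, 0.655, 0.756, 0.0]
ft_force: [-0.5, -0.6, -0.8]
finger_gap: 0.573
grasp_force: 42.1
```

```bash
python3 -m crank '[[0,0,0.5,0,40],[0,0,0,0,40],[0,0,0,0,70],[0,0,0,0,70],[0,0,0,0,70],[0,0,0,0,70],[0,0,-10,0,70],[0,0,-35,0,70],[0,0,-40,0,70],[0,0,-40,0,70]]'; python3 -m crank '[[0,0,-10,0,85],[-38,-15,0,0,85],[-38,-15,0,0,85],[-38,-15,0,0,85],[-38,-15,0,0,85],[-38,-15,0,0,85],[-38,-15,0,0,85],[-38,-15,0,0,85],[-38,-15,0,0,85]]' >/dev/null; python3 -m crank '[[-38,-16,0,0,85],[-38,-16,0,0,85],[-38,-16,0,0,85],[-38,-16,0,0,85],[-38,-16,0,0,85],[-38,-16,0,0,85],[-38,-16,0,0,85],[-20,-10,0,0,85],[0,0,0,0,85],[0,0,0,0,85]]'; python3 rem.py 467 -393.5 6 8.3;
```

```text
t: 22.18
tcp_pos: [622.9, 249.0, 132.5]
tcp_rot: [-0.0, 0.655, 0.756, -0.001]
ft_force: [0.9, 0.2, 0.8]
finger_gap: 0.823
grasp_force: 0.0
t: 23.77
tcp_pos: [466.9, -371.3, 141.6]
tcp_rot: [0.0, 0.657, 0.754, -0.0]
ft_force: [1.1, 0.9, -0.1]
finger_gap: 0.995
grasp_force: 0.0
tool shift [-21.9  -3.  135.6] turn -0.4 tilt [-0.001  0.    -1.   ] gap 0.995 grip 0.0 F [ 1.1  0.9 -0.1] t 23.7667
```

```bash
python3 shot.py w10; python3 - <<'E'
from h import *
C=cam("wrist",np.load("w10.npy",allow_pickle=True).item())
m=cv2.inRange(cv2.cvtColor(cv2.imread("pics/w10.png"),cv2.COLOR_BGR2HSV),(0,0,170),(180,60,255));m[:250]=0;m[:,:240]=0;m[:,410:]=0
l,lab,st,ce=cv2.connectedComponentsWithStats(m);i=1+st[1:,4].argmax();print(st[i]);ys,xs=np.where(lab==i)
print(rect(w(C,np.c_[xs,ys],40)))
E
python3 -m crank '[[-20,-3,0,0,85],[0,0,30,0,85],[0,0,30,0,85],[0,0,20,0,85],[0,0,0,0,85],[0,0,0,0,85],[0,0,0,0,85]]';python3 rem.py 467 -393.5 6 8.3; python3 shot.py w11
```

```text
[ 283  250   75   49 2232]
(array([ 469.4, -400.4]), array([39.1, 55. ]), -82.1)
t: 24.4
tcp_pos: [470.0, -388.5, 63.2]
tcp_rot: [0.001, 0.654, 0.757, 0.001]
ft_force: [0.2, -0.4, 1.0]
finger_gap: 0.997
grasp_force: 0.0
tool shift [-4.4 -3.9 57.1] turn 0.0 tilt [-0.001  0.003 -1.   ] gap 0.997 grip 0.0 F [ 0.2 -0.4  1. ] t 24.4
```

View pics/w11.png

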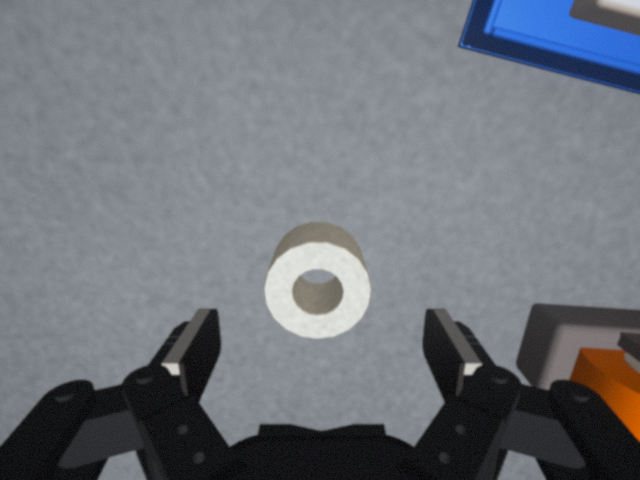

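The roll (265–370, 242–338) is centred. The dispenser sits to the right (from 518), so I check its clearance before descending.

```bash
python3 - <<'E'
from h import *
s=np.load("w11.npy",allow_pickle=True).item();C=cam("wrist",s);M=R.from_quat(np.roll(s["tcp_rot"],-1)).as_matrix()
im=cv2.cvtColor(cv2.imread("pics/w11.png"),cv2.COLOR_BGR2HSV)
m=cv2.inRange(im,(0,0,170),(180,60,255));m[:200]=0;m[:,:240]=0;m[:,400:]=0
ys,xs=np.where(m);print(rect(w(C,np.c_[xs,ys],40)),cv2.minEnclosingCircle(w(C,np.c_[xs,ys],40).astype(np.float32)))
C1=cam("wrist",np.load("w1.npy",allow_pickle=True).item())
for z in(0,15,30):
  print(z,w(C,[(533,305),(518,370)],z).round().tolist(), w(C1,[(453,303),(455,318)],z).round().tolist())
E
```

```text
(array([ 467.8, -392.9]), array([54.8, 54.8]), -81.8) ((467.949951171875, -392.9330749511719), 27.82728385925293)
0 [[610.0, -402.0], [616.0, -452.0]] [[609.0, -403.0], [614.0, -423.0]]
15 [[599.0, -395.0], [604.0, -442.0]] [[603.0, -395.0], [607.0, -414.0]]
30 [[587.0, -388.0], [593.0, -431.0]] [[597.0, -387.0], [601.0, -405.0]]
```

```bash
python3 -m crank '[[-3.5,-2.5,20,0,85],[0,0,17,0,85],[0,0,12,0,85],[0,0,6,0,85],[0,0,0,0,85],[0,0,0,0,85],[0,0,0,0,85]]';python3 rem.py 468 -393 6 8.3
```

```text
t: 25.03
tcp_pos: [467.0, -393.6, 7.6]
tcp_rot: [0.001, 0.655, 0.756, 0.0]
ft_force: [0.3, -0.9, 0.6]
finger_gap: 0.997
grasp_force: 0.0
tool shift [0.5 1.1 1.6] turn -0.1 tilt [-0.002  0.002 -1.   ] gap 0.997 grip 0.0 F [ 0.3 -0.9  0.6] t 25.0333
```

```bash
python3 -m crank '[[0,1,0.5,0,85],[0,0,0,0,45],[0,0,0,0,45],[0,0,0,0,45],[0,0,0,0,45],[0,0,0,0,45],[0,0,0,0,45],[0,0,0,0,45]]' 40; python3 -m crank '[[0,0,-8,0,45],[0,0,-30,0,45],[0,0,-40,0,45],[0,0,-40,0,45],[30,15,-10,0,45],[30,15,0,0,45],[30,15,0,0,45],[30,15,0,0,45],[30,15,0,0,45],[30,15,0,0,45]]'; python3 -m crank '[[30,15,0,0,45],[30,15,0,0,45],[30,15,0,0,45],[30,15,0,0,45],[30,15,0,0,45],[30,15,0,0,45],[30,14,0,0,45],[30,14,0,0,45],[30,14,0,0,45],[30,14,0,0,45]]'; python3 -m crank '[[15,8,0,0,45],[0,0,0,0,45],[0,0,0,0,45],[0,0,0,0,45],[0,0,0,0,45]]'; python3 rem.py 639 142 11 8.3
```

```text
t: 25.7
tcp_pos: [467.6, -393.4, 6.6]
tcp_rot: [0.001, 0.655, 0.756, 0.0]
ft_force: [0.5, 0.0, 5.8]
finger_gap: 0.639
grasp_force: 42.7
t: 26.53
tcp_pos: [529.7, -200.4, 133.3]
tcp_rot: [-0.001, 0.655, 0.756, -0.0]
ft_force: [0.5, -0.5, -0.5]
finger_gap: 0.642
grasp_force: 42.7
t: 27.37
tcp_pos: [631.6, 116.7, 133.0]
tcp_rot: [-0.001, 0.655, 0.756, -0.001]
ft_force: [0.8, 0.1, -0.5]
finger_gap: 0.645
grasp_force: 42.7
t: 27.78
tcp_pos: [637.9, 128.8, 133.3]
tcp_rot: [0.0, 0.656, 0.755, -0.001]
ft_force: [-0.9, -0.4, -0.6]
finger_gap: 0.638
grasp_force: 42.7
tool shift [ 13.1   3.1 122.3] turn -0.3 tilt [-0.002 -0.001 -1.   ] gap 0.638 grip 42.7 F [-0.9 -0.4 -0.6] t 27.7833
```

```bash
python3 -m crank '[[13,3,0,-0.3,45],[0,0,35,0,45],[0,0,35,0,45],[0,0,22,0,45],[0,0,12,0,45],[0,0,5,0,45],[0,0,0,0,45],[0,0,0,0,45],[0,0,0,0,45],[0,0,0,0,45]]';python3 rem.py 639 142 10.5 8.3; python3 shot.py w12
```

```text
t: 28.62
tcp_pos: [640.7, 145.5, 26.9]
tcp_rot: [0.001, 0.653, 0.757, 0.002]
ft_force: [0.8, -0.0, -0.3]
finger_gap: 0.639
grasp_force: 42.7
tool shift [-3.3 -2.2 16.4] turn 0.2 tilt [ 0.001  0.004 -1.   ] gap 0.639 grip 42.7 F [ 0.8 -0.  -0.3] t 28.6167
```

View pics/w12.png

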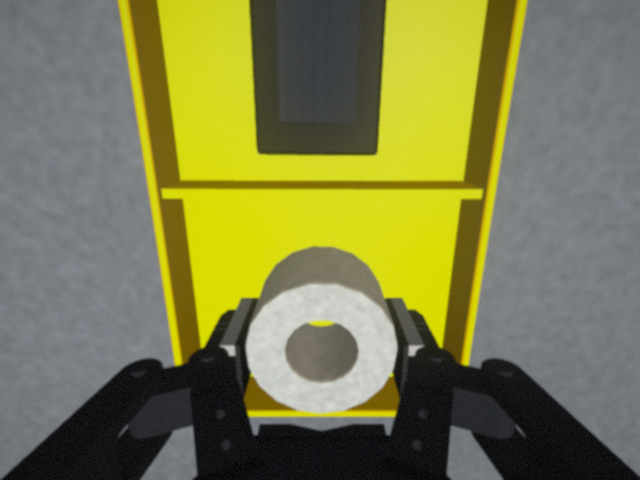

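The pad lies flat in its compartment (252–385, 0–154), and the roll (322,345) hangs upright over the other. I lower it.

```bash
python3 -m crank '[[-3,-1.5,8,0,45],[0,0,4,0,45],[0,0,1,0,45],[0,0,0,0,45],[0,0,0,0,45]]'; python3 -m crank '[[0,0,1,0,45],[0,0,0,0,45],[0,0,0,0,45]]'
```

```text
t: 29.08
tcp_pos: [638.0, 141.8, 11.5]
tcp_rot: [-0.0, 0.653, 0.757, -0.0]
ft_force: [-0.8, -0.8, -0.7]
finger_gap: 0.643
grasp_force: 42.6
t: 29.33
tcp_pos: [638.1, 141.9, 10.8]
tcp_rot: [-0.0, 0.653, 0.757, 0.0]
ft_force: [0.8, 0.2, -1.4]
finger_gap: 0.646
grasp_force: 42.7
```

```bash
python3 -m crank '[[0,0,0.5,0,45],[0,0,0,0,45],[0,0,0,0,76],[0,0,0,0,76],[0,0,0,0,76],[0,0,0,0,76],[0,0,-10,0,76],[0,0,-35,0,76],[0,0,-40,0,76],[0,0,-40,0,76]]'; python3 -m crank '[[0,0,-20,0,76],[34,-14,0,0,76],[34,-14,0,0,76],[34,-14,0,0,76],[34,-14,0,0,76],[34,-14,0,0,76],[34,-14,0,0,76],[34,-14,0,0,76],[30,-12,0,0,76]]';python3 -m crank '[[0,0,0,-6,76],[0,0,0,-6,76],[0,0,0,-6,76],[0,0,0,0,76],[0,0,0,0,76],[0,0,0,0,76]]';python3 rem.py 490 394 34 26; python3 shot.py w13
```

```text
t: 30.17
tcp_pos: [637.4, 141.6, 136.6]
tcp_rot: [-0.001, 0.653, 0.758, -0.001]
ft_force: [1.0, -0.0, 0.4]
finger_gap: 0.892
grasp_force: 0.0
t: 30.92
tcp_pos: [487.8, 393.2, 156.5]
tcp_rot: [-0.0, 0.652, 0.758, 0.001]
ft_force: [0.4, 0.6, -0.1]
finger_gap: 0.89
grasp_force: 0.0
t: 31.42
tcp_pos: [490.0, 390.5, 155.7]
tcp_rot: [0.0, 0.528, 0.85, 0.0]
ft_force: [0.5, -0.2, 0.1]
finger_gap: 0.885
grasp_force: 0.0
tool shift [  3.1   1.5 121.7] turn 0.3 tilt [ 0.  0. -1.] gap 0.885 grip 0.0 F [ 0.5 -0.2  0.1] t 31.4167
```

View pics/w13.png

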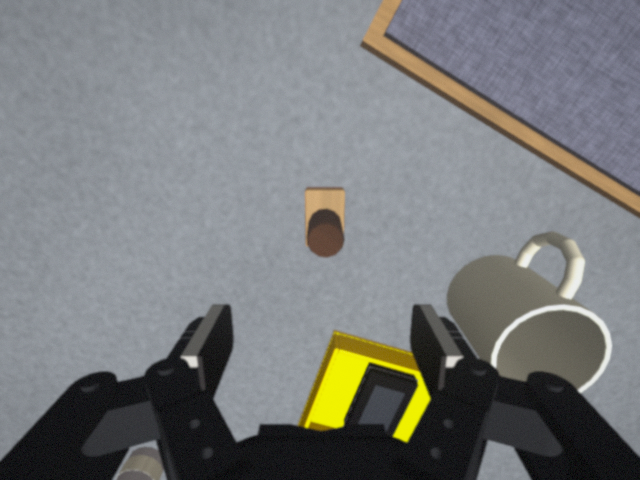

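The stamp is aligned with the tool: handle top (325,238), block 305–345 with its top edge at row 187. The mug is to the right (rim centre 550,345). I measure both.

```bash
python3 - <<'E'
from h import *
s=np.load("w13.npy",allow_pickle=True).item();C=cam("wrist",s);M=R.from_quat(np.roll(s["tcp_rot"],-1)).as_matrix()
h=w(C,[(325.5,238)],76)[0];b=w(C,[(305.5,188),(345,188)],20);print("handle",h,"block far edge",b,"mid",b.mean(0),"dir",np.degrees(np.arctan2(*(b[1]-b[0])[::-1])), "centre",b.mean(0)-24*M[:2,0], np.linalg.norm(b[1]-b[0]))
g=w(C,[(494,346),(608,346),(550,308),(550,392)],92);print("mug",g.round(), g.mean(0))
t=lambda q:(M[:2,:2].T@(np.array(q)-h)).round(1)
print("mug centre in tool axes from handle",t(g.mean(0)))
E
```

```text
handle [488.26585003 397.56916456] block far edge [[464.498767   411.4657652 ]
 [492.32851041 425.21667961]] mid [478.41363871 418.3412224 ] dir 26.29437153989062 centre [489.05689088 396.83026749] 31.04162149930515
mug [[622. 384.]
 [689. 418.]
 [637. 424.]
 [678. 370.]] [656.70361476 398.91123601]
mug centre in tool axes from handle [-73.5 151.6]
```

```bash
python3 -m crank '[[6.5,1.5,30,0,76],[0,0,30,0,76],[0,0,30,0,76],[0,0,20,0,76],[0,0,9,0,76],[0,0,0,0,76],[0,0,0,0,76],[0,0,0,0,76],[0,0,0,0,76]]';python3 rem.py 488.6 397.2 34 26.3; python3 shot.py w14
```

```text
t: 32.22
tcp_pos: [489.4, 398.4, 38.5]
tcp_rot: [0.001, 0.527, 0.85, 0.002]
ft_force: [-0.2, 0.7, 0.3]
finger_gap: 0.889
grasp_force: 0.0
tool shift [-0.7 -1.3  4.5] turn 0.2 tilt [ 0.001  0.004 -1.   ] gap 0.889 grip 0.0 F [-0.2  0.7  0.3] t 32.2167
```

View pics/w14.png

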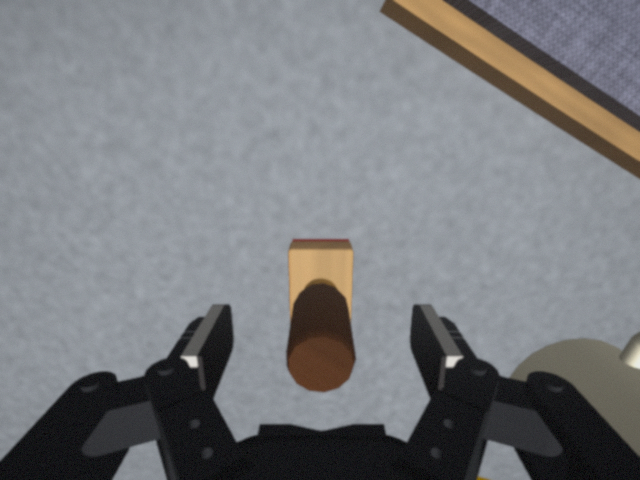

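The handle (322,365) is centred between the fingers. I have now viewed 15 pictures, one over the limit, so from here I only measure numerically. I grip, lift, and compute the pad centre from w12.

```bash
python3 -m crank '[[-0.5,-0.5,2,0,76],[0,0,0,0,76],[0,0,0,0,15],[0,0,0,0,15],[0,0,0,0,15],[0,0,0,0,15],[0,0,0,0,15],[0,0,0,0,15],[0,0,0,0,15],[0,0,0,0,15]]' 40;  python3 -m crank '[[0,0,0,0,15],[0,0,0,0,15],[0,0,0,0,15]]'; python3 - <<'E'
from h import *
s=np.load("w12.npy",allow_pickle=True).item();C=cam("wrist",s)
m=cv2.inRange(cv2.cvtColor(cv2.imread("pics/w12.png"),cv2.COLOR_BGR2HSV),(0,0,0),(180,140,95));m[170:]=0
l,lab,st,ce=cv2.connectedComponentsWithStats(m);i=1+st[1:,4].argmax();print(st[i]);ys,xs=np.where(lab==i)
P=w(C,np.c_[xs,ys],20);c,sz,a=rect(P);print(c,sz,a)
b=cv2.boxPoints(cv2.minAreaRect(P.astype(np.float32)));b=b[np.argsort(b[:,1])];e=b[:2].mean(0);d=b[2:].mean(0)-e;print("centre",e+38*d/np.linalg.norm(d))
for k in("w13",):
  C=cam("wrist",np.load(k+".npy",allow_pickle=True).item());print("w13 far edge mid",w(C,[(367,366),(416,378)],20),w(C,[(367,366),(416,378)],20).mean(0))
E
```

```text
t: 33.1
tcp_pos: [488.1, 396.5, 34.2]
tcp_rot: [0.0, 0.526, 0.85, 0.0]
ft_force: [-0.0, 0.7, -0.5]
finger_gap: 0.289
grasp_force: 39.6
t: 33.35
tcp_pos: [488.0, 396.4, 34.2]
tcp_rot: [-0.0, 0.526, 0.85, -0.0]
ft_force: [-0.2, 0.8, -1.0]
finger_gap: 0.294
grasp_force: 39.6
[  251     0   134   154 19145]
[624.2 238.3] [48.3 53.3] 8.3
centre [622.5811 249.5633]
w13 far edge mid [[587.85449172 286.12382692]
 [635.64111247 294.85780464]] [611.74780209 290.49081578]
```

```bash
python3 -m crank '[[0,0,-8,0,15],[0,0,-25,0,15],[0,0,-30,0,15],[0,0,-27,0,15],[0,0,0,6,15],[0,0,0,6,15],[0,0,0,6,15],[0,0,0,0,15],[0,0,0,0,15]]' ; python3 rem.py 623 249.5 54.5 8.3; python3 -m crank '[[-20,14,0,0,15],[-28,19,0,0,15],[-28,19,0,0,15],[-28,19,0,0,15],[-28,19,0,0,15],[-20,14,0,0,15],[-11,7,0,0,15],[0,0,0,0,15],[0,0,0,0,15],[0,0,0,0,15]]'; python3 rem.py 623 249.5 54.5 8.3
```

```text
t: 34.1
tcp_pos: [487.8, 396.4, 124.6]
tcp_rot: [0.0, 0.652, 0.758, -0.0]
ft_force: [-0.0, 0.5, -1.1]
finger_gap: 0.297
grasp_force: 39.6
tool shift [-165.5  111.6   70.1] turn 0.3 tilt [-0. -0. -1.] gap 0.297 grip 39.6 F [-0.   0.5 -1.1] t 34.1
t: 34.93
tcp_pos: [619.5, 255.0, 124.3]
tcp_rot: [-0.002, 0.651, 0.759, 0.0]
ft_force: [-1.2, 1.2, -0.8]
finger_gap: 0.297
grasp_force: 39.6
tool shift [-6.2  2.8 69.8] turn 0.4 tilt [ 0.003 -0.002 -1.   ] gap 0.297 grip 39.6 F [-1.2  1.2 -0.8] t 34.9333
```

```bash
python3 -m crank '[[-3,2,30,0.4,15],[0,0,0,0,15],[0,0,0,0,15],[0,0,0,0,15],[0,0,0,0,15]]' >/dev/null; python3 shot.py w15; python3 rem.py 623 249.5 54.5 8.3; python3 - <<'E'
from h import *
s=np.load("w15.npy",allow_pickle=True).item();C=cam("wrist",s)
q=p(C,[[*(np.array([623,249.5])+a*25*np.array([.9895,.144])+b*38*np.array([-.144,.9895])),20] for a,b in((-1,1),(1,1),(1,-1),(-1,-1))]);print(q.round().tolist())
im=cv2.imread("pics/w15.png");hsv=cv2.cvtColor(im,cv2.COLOR_BGR2HSV)
y=cv2.inRange(hsv,(20,150,60),(35,255,255))
r0=int(q[0,1]);
for r in range(r0+4,r0+50,6): # yellow->dark transitions = pad left/right edges
    row=y[r,int(q[0,0])-40:int(q[1,0])+40];x=np.where(row==0)[0]; 
    d=np.where(np.diff(row.astype(int))!=0)[0]+int(q[0,0])-40;print(r,d)
for c in(int(q[0,0])+8,int(q[1,0])-8):
    d=np.where(np.diff(y[:,c].astype(int))!=0)[0];print("col",c,d)
E
```

```text
tool shift [-0.6 -1.7 41.4] turn -0.1 tilt [ 0.001  0.002 -1.   ] gap 0.293 grip 39.7 F [ 0.4 -0.6 -0.7] t 35.4
[[279.0, 194.0], [360.0, 194.0], [357.0, 303.0], [284.0, 303.0]]
197 [281 358]
203 [282 358]
209 [282 358]
215 [283 357]
221 [282 357]
227 [283 357]
233 [283 356]
239 [283 292 293 356]
col 287 [160 192 194 195]
col 352 [160 192]
```

The pad's edges match the prediction to under 1 mm, so its centre is (623,249.5). I lower the stamp.

```bash
python3 -m crank '[[-0.5,-1.2,12,0,15],[0,0,12,0,15],[0,0,8,0,15],[0,0,4,0,15],[0,0,0,0,15],[0,0,0,0,15],[0,0,0,0,15],[0,0,0,0,15]]';python3 rem.py 623 249.5 54.2 8.3
```

```text
t: 36.07
tcp_pos: [623.6, 248.6, 58.9]
tcp_rot: [0.0, 0.656, 0.755, 0.001]
ft_force: [0.4, -0.6, -0.4]
finger_gap: 0.298
grasp_force: 39.7
tool shift [ 1.  -0.5  4.7] turn -0.2 tilt [ 0.001  0.001 -1.   ] gap 0.298 grip 39.7 F [ 0.4 -0.6 -0.4] t 36.0667
```

```bash
python3 -m crank '[[0.7,0,2,0,15],[0,0,1,0,15],[0,0,0,0,15],[0,0,0,0,15]]';python3 -m crank '[[0,0,1,0,15],[0,0,0,0,15],[0,0,0,0,15]]'
```

```text
t: 36.4
tcp_pos: [622.9, 248.9, 55.2]
tcp_rot: [-0.0, 0.656, 0.755, -0.0]
ft_force: [-0.5, -0.5, -1.0]
finger_gap: 0.294
grasp_force: 39.7
t: 36.65
tcp_pos: [623.0, 249.0, 54.3]
tcp_rot: [0.0, 0.656, 0.755, -0.0]
ft_force: [-0.3, 0.5, -2.2]
finger_gap: 0.301
grasp_force: 39.8
```

```bash
python3 -m crank '[[0,0,0.5,0,15],[0,0,0,0,15],[0,0,0,0,15]]'; python3 -m crank '[[0,0,0,0,24],[0,0,0,0,32],[0,0,0,0,45],[0,0,0,0,60],[0,0,0,0,60],[0,0,0,0,60],[0,0,0,0,60]]'; python3 -m crank '[[0,0,-10,0,60],[0,0,-25,0,60],[0,0,-35,0,60],[0,0,-35,0,60],[0,0,-35,0,60],[-41,0,0,0,60],[-41,0,0,0,60],[0,-30,0,0,60],[0,0,0,0,60],[0,0,0,0,60]]'; python3 -m crank '[[0,0,0,0,60],[0,0,0,0,60],[0,0,0,0,60]]'
python3 shot.py w16; python3 - <<'E'
from h import *
for n in("scene","side"): cv2.imwrite(f"pics/{n}1.png",capture(n)[:,:,::-1])
s=np.load("w16.npy",allow_pickle=True).item();C=cam("wrist",s);im=cv2.imread("pics/w16.png");hsv=cv2.cvtColor(im,cv2.COLOR_BGR2HSV)
print(s["tcp_pos"])
def blob(m,z,near):
    q=p(C,[[*near,z]])[0];l,lab,st,ce=cv2.connectedComponentsWithStats(m);ok=[i for i in range(1,l) if st[i,4]>100]
    if not ok: return print("none",q)
    i=min(ok,key=lambda i:np.hypot(*(ce[i]-q)));ys,xs=np.where(lab==i);print(q.round(),st[i],rect(w(C,np.c_[xs,ys],z)))
blob(cv2.inRange(hsv,(5,90,25),(16,255,110)),76,(623,249.5))   # handle top at z=96 approx
blob(cv2.inRange(hsv,(8,60,130),(19,200,255)),40,(623,249.5))  # block top z=40
blob(cv2.inRange(hsv,(0,0,150),(180,60,255)),44,(638,142))     # roll
def diff(n,names):
    a,b=[cv2.cvtColor(cv2.imread(f"pics/{n}{i}.png"),cv2.COLOR_BGR2GRAY).astype(int) for i in(0,1)]
    for k,(x,y,r) in names.items(): print(n,k,np.abs(a-b)[y-r:y+r,x-r:x+r].max())
diff("scene",{"red":(344,211,14),"mug":(490,250,26),"disp":(164,300,22)})
diff("side",{"red":(370,286,14),"mug":(182,378,28),"disp":(352,122,20)})
c=np.hstack([cv2.resize(im[0:480,100:540],(440,480))]);
E
```

```text
t: 36.9
tcp_pos: [623.1, 248.9, 54.2]
tcp_rot: [0.0, 0.656, 0.755, 0.0]
ft_force: [-1.6, 0.0, 1.6]
finger_gap: 0.293
grasp_force: 40.0
t: 37.48
tcp_pos: [623.0, 249.0, 53.7]
tcp_rot: [-0.0, 0.656, 0.755, -0.0]
ft_force: [0.7, -0.7, -0.5]
finger_gap: 0.701
grasp_force: 0.0
t: 38.32
tcp_pos: [603.4, 162.4, 194.1]
tcp_rot: [-0.0, 0.656, 0.755, -0.001]
ft_force: [-0.1, 0.3, 0.1]
finger_gap: 0.704
grasp_force: 0.0
t: 38.57
tcp_pos: [605.8, 164.5, 194.6]
tcp_rot: [0.0, 0.655, 0.755, 0.001]
ft_force: [-0.5, -0.2, 0.8]
finger_gap: 0.703
grasp_force: 0.0
[605.84500962 164.53396278 194.55160012]
none [363.64151272 117.90965882]
[358. 118.] [ 337   89   43   64 1058] (array([622.7, 247.2]), array([31.9, 47.2]), 7.5)
[354. 249.] [ 323  218   62   60 2312] (array([637.2, 142.9]), array([53.6, 54.8]), 8.2)
scene red 5
scene mug 5
scene disp 5
side red 8
side mug 9
side disp 8
```

The stamp block measures 32x47 mm at (622.7,247.2), within about 2 mm of the pad centre. The roll is placed and the bystanders are unchanged. Last, a numeric check of the blue tray.

```bash
python3 - <<'E'
from h import *
for n in("scene","side"):
    C=cam(n);h=cv2.cvtColor(cv2.imread(f"pics/{n}1.png"),cv2.COLOR_BGR2HSV)
    b=p(C,[[603.5,-105,56],[594,-213,26],[623,249.5,96]]).round()
    m=cv2.inRange(h,(50,120,60),(75,255,255));ys,xs=np.where(m);print(n,b.tolist(),"lid",rect(w(C,np.c_[xs,ys],56)))
    v=cv2.inRange(h,(0,0,140),(180,70,255));x,y=b[1].astype(int);z=np.zeros_like(v);z[y-16:y+16,x-20:x+20]=1;ys,xs=np.where(v*z);print("logger",rect(w(C,np.c_[xs,ys],26)))
    v=cv2.inRange(h,(0,0,0),(180,255,80));x,y=b[2].astype(int);z=np.zeros_like(v);z[y-8:y+12,x-8:x+8]=1;ys,xs=np.where(v*z);print("handle px",xs.min(),xs.max(),ys.min(),ys.max())
E
```

```text
scene [[290.0, 253.0], [248.0, 264.0], [431.0, 230.0]] lid (array([ 610.5, -104.5]), array([35. , 45.1]), 82.3)
logger (array([ 604.7, -210.6]), array([62.3, 68.4]), -5.1)
handle px 426 435 232 241
side [[329.0, 198.0], [351.0, 179.0], [239.0, 304.0]] lid (array([ 601.8, -100.1]), array([37.9, 47.1]), 24.9)
logger (array([ 594.6, -210. ]), array([46.9, 69.4]), -4.7)
handle px 233 246 300 315
```

All consistent: everything is upright and in place.

```bash
python3 -c "from workcell import *;print(job_done())"
```

```text
the job is handed in; nothing more can be done
None
```

Both kits are made up as asked and handed in at about 39 s of robot time, with the red-lidded can, mug and tape dispenser unmoved; I viewed 15 pictures, one over the limit of 14.

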